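# Hang up the ear defenders by the lab bench

## Robot

A 7-joint arm with a two-finger parallel gripper is mounted at the origin on the work surface. World frame = base frame: x ahead of the robot, y to its left, z up, the work surface at z = 0. Lengths are in m, angles in rad, forces in N, time in s.
With the tool pointing down it reaches from about 0.4 to 0.85 m from the base axis. Payload 6.9 kg.
Tool frame: the origin (TCP) lies at the very end of the fingers, on their centre line; the grasp point (between the pads) lies 19 mm behind it; z points along the fingers, y is the line along which they close (so a half turn about z gives the same grasp; the last joint's range is limited). The gripper opens to 85 mm and grips with 20 to 120 N. Pads are 22 mm wide; open, the fingers measure 114 mm over their backs; the gripper's body (76 mm by 85 mm) begins 54 mm behind the grasp point. The pads swing forward as they close: fully open they stand 13 mm farther back than shut.
Start: joints at [1.425, 0.507, -0.238, 1.5, 0.126, 1.149, -0.155], TCP at [0.155, -0.605, 0.231] pointing down, gripper open.
Joint ranges: [-3.08, 3.08], [-0.24, 2.05], [-1.43, 1.35], [0, 2.5], [-1.52, 4.66], [0.17, 1.96], [-2.89, 2.89]. Speed limits (rad/s): [2.39, 2.39, 3.14, 3.14, 3.14, 3.14, 3.14].

## Interface

Orientations are given as a unit quaternion [w, x, y, z].
In Python, from station import ctrl, sensors, grab_frame, camera_info, close_job gives the robot as it stands (ctrl), with the cameras as plain functions, the job as plain functions and the readings (sensors). Calls block until the motion is done:
- ctrl.movep(position, orientation): joint-space move of the TCP to a pose.
- ctrl.movel(position, frame=None, max_speed=0.15): straight line of the TCP; frame=None keeps the orientation; max_speed is the mean speed in m/s.
- ctrl.set_joints(angles): joint-space move.
- ctrl.ungrasp() and ctrl.close_gripper(force=None): open the fingers fully, or close them until they stop; force is the grip in N (None keeps the last).
- ctrl.pause(seconds).
- ctrl.ik(position, orientation): joint angles nearest the present ones, or None.
- sensors.get_state(): the state.
- grab_frame(name): name is "scene" or "top" or "wrist"; returns the picture (480x640x3 uint8, blue, green, red); there is no depth.
- camera_info(name): a dict with "mtx" (3x3 intrinsics, pixels), "R" (3x3) and "t" (3): a world point X has camera coordinates R X + t; the wrist camera has in their place "hand_eye" (4x4, takes a point from camera to tool coordinates, whose origin is the TCP and whose axes are the flange's). Camera axes: x right, y down, z forward; pixel columns grow to the right and rows downward; lengths in m; the calibration is good to about 2 mm. A picture is of the moment at which its call begins: read the wrist's pose just before it. camera_info takes no time and is no camera call.
A pose or a line that the arm cannot do raises ctrl.Unreachable and nothing moves.
- close_job(): hands the job in; it is judged then, once.
The state is a dict: "time": time; "qpos": joint angles; "qd": joint speeds; "tau": joint torques, N m; "tcp_pos": TCP position; "eef_rot": TCP orientation; "contact_force": force on the tool from outside, world axes, zero at the start; "wrist_torque": the same for the moment, N m; "width": finger opening in m; "gripper_force": force on a finger pad.
Only numpy, scipy, OpenCV 4.12 (cv2) and the standard library are available. Lean on these libraries where they do the work, as an engineer would, in place of code of your own. Each camera call takes 0.05 s, during which the arm holds its last target. There are 200 camera calls.

## Task

Pick up the ear defenders standing on the bench and hang them by their headband over the free part of the taller bar, beside the pair already hanging there: one cup on each side of the bar, square to it, the crown resting on the bar. Leave the other pair hanging where it is, and do not let the two pairs touch.

Things in the scene. Friction and masses are not known exactly. Their poses are not given: they have to be found in the camera images.
- muffs: Ear defenders to hang: black headband, two grey cups, standing on its cups. 157 mm wide (x, a cup at each end, ends alike), 60 deep (y), 146 tall, 0.24 kg. All in mm. Crown pad flat, 60 (x) by 30 (y) by 16 thick: pinch it from above across y. Cups 76 tall, 80 gap between; their bottoms are 130 below the origin. Origin: middle of the crown pad's underside (pad top 16 above it); z up.
- stand: The taller bar (sizes in mm): level square steel bar, 20 by 20, 300 long, on two posts, fixed. Origin: on the bench under mid-bar; y along the bar, x across, z up. Bar top is 150 above the origin; nothing of the stand is higher. Posts at y = +-142, feet reach 70 to each side in x. The hanging pair is in the +y half, 60 to 85 from mid-bar; the -y half is free.
- hung: The pair already hanging on the bar's +y half, loose, of the same make, size and axes (origin: middle of the underside of its crown pad). Its pad rests on the bar, pad top 166 mm above the bench; its cups hang 20 mm above the bench.

How it is judged:
At the end, for the whole second after the job is handed in: At rest on the bar's free half, released: crown underside at bar-top height (-10/+15 mm), its middle within 20 mm of the bar's line and from 130 mm (free side) to 30 mm (other side) of mid-bar, square and upright within 17 degrees, not touching the other pair, which hangs within 30 mm of its start (z of muffs in the frame of stand between 0.14 and 0.165 m and x of muffs in the frame of stand between -0.02 and 0.02 m and y of muffs in the frame of stand between -0.13 and 0.03 m and angle between the y axis of muffs and the y axis of stand, either way round below 0.3 rad and angle between muffs's own z axis and vertical below 0.3 rad and contact force between muffs and stand above 0.3 N and contact force between muffs and hung below 0.05 N and linear speed of muffs below 0.03 m/s and angular speed of muffs below 0.3 rad/s and z of hung in the frame of stand above 0.14 m and distance of hung from where it was at the start of the episode below 0.03 m).
It fails at once if the pair already hanging is pushed more than 40 mm along or off the bar (distance of hung from where it was at the start of the episode above 0.04 m).
It also fails if it takes over 45 s, if anything falls off the work surface, if the arm or the gripper's body presses on something with over 40 N, if the wrist force passes 120 N, or if a joint passes its speed limit or range.

## Working session

There is one attempt and no reset: what is moved stays moved. The work goes in short steps, each a Python script; the robot and the scene stay as the last script left them, time stands still between calls to the robot, and variables do not carry over. Pictures are saved under pics/ and viewed, at most 10 in all, crops included, and the job is handed in when it is done.

```bash
mkdir -p pics; ls
python3 - <<'E'
from station import ctrl, sensors, grab_frame, camera_info, close_job
import cv2,numpy as np
for n in ("scene","top"):
    cv2.imwrite(f"pics/{n}0.png",grab_frame(n))
    c=camera_info(n); print(n,np.round(c["mtx"],1).tolist(),(-np.array(c["R"]).T@c["t"]).round(3))
s=sensors.get_state(); print(s["time"],s["tcp_pos"],s["eef_rot"],s["width"])
E
```

```text
pics
station.py
scene [[611.9, 0.0, 327.1], [0.0, 611.9, 239.6], [0.0, 0.0, 1.0]] [ 0.906 -0.373  0.876]
top [[459.9, 0.0, 315.8], [0.0, 459.9, 231.0], [0.0, 0.0, 1.0]] [0.376 0.034 0.913]
0.1 [ 0.1549532  -0.60503914  0.23052157] [-7.83072676e-04  9.92144441e-01  1.25095106e-01 -9.76853735e-05] 0.0856596034318266
```

View pics/scene0.png

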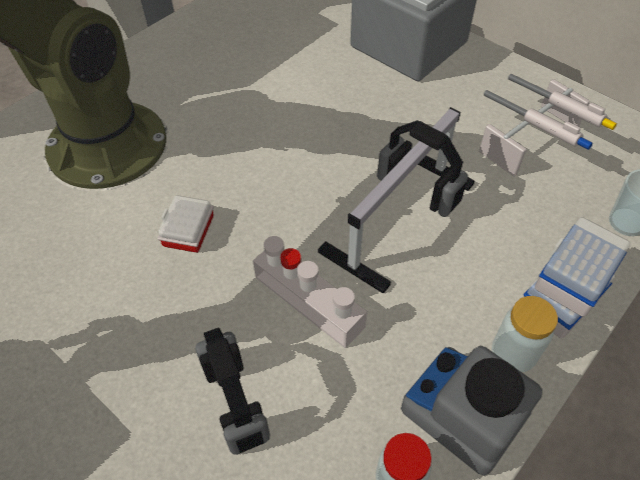

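View pics/top0.png

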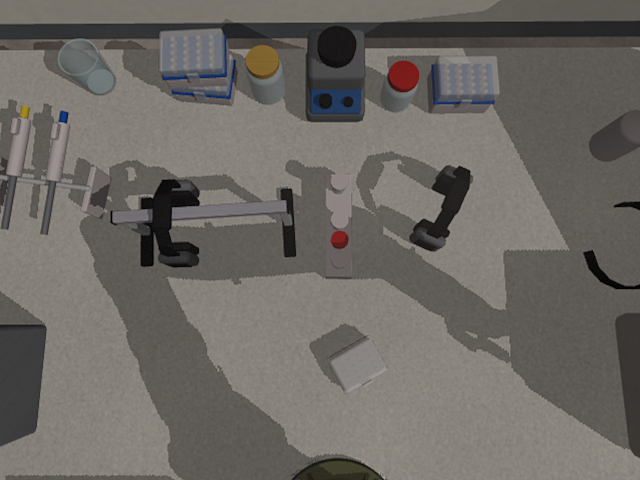

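The scene view shows the free muffs at about (232,385), and the bar running from (355,217) to (455,112) with the hung pair near its far end. In the top view the bar runs from (112,217) to (293,208), the hung crown is at about (165,210) and the free muffs at about (450,205). I'll enlarge both.

Run:
```python
import cv2,numpy as np
t=cv2.imread("pics/top0.png")
g=lambda im:np.clip(im.astype(float)*2.0,0,255).astype(np.uint8)
a=cv2.resize(g(t[150:270,100:300]),None,fx=4,fy=4,interpolation=cv2.INTER_CUBIC)
b=cv2.resize(g(t[150:260,400:490]),None,fx=5,fy=5,interpolation=cv2.INTER_CUBIC)
cv2.imwrite("pics/ca.png",a)
cv2.imwrite("pics/cb.png",b)
```

```text
(no output)
```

View pics/ca.png

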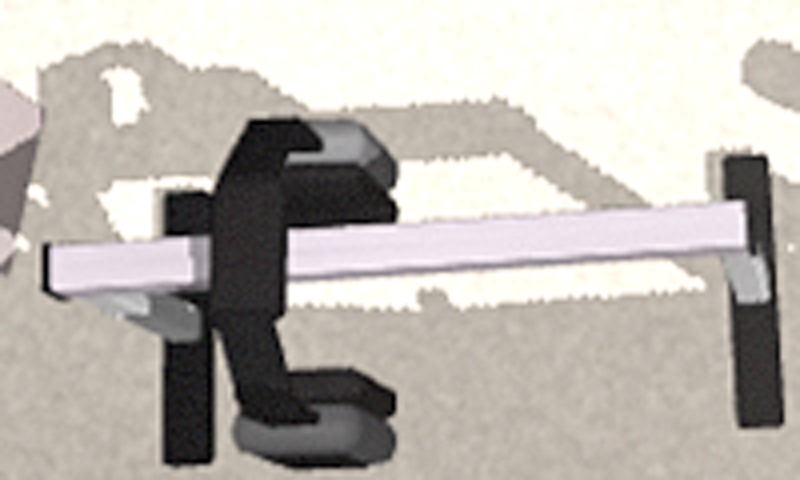

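View pics/cb.png

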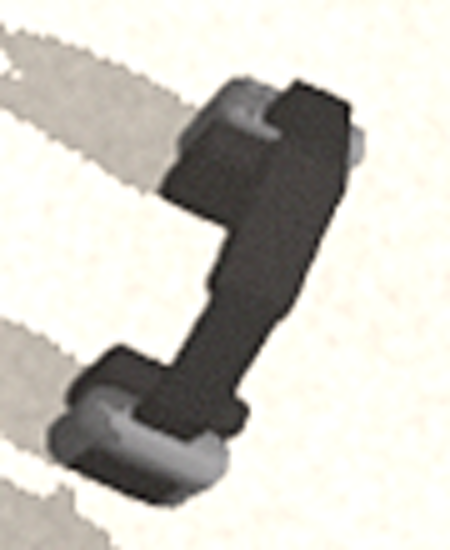

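Crop A gives the bar-top end middles at top-view pixels (112.6,217.4) and (286.6,206.2), and the hung pad centre at about (162,213). Crop B gives the free muffs' pad centre at about (456.6,194.4), with the pad's long axis along pixel direction (0.40,-0.915). Next I convert these and check them against the given sizes.

```bash
cat > h.py <<'E'
from station import ctrl, sensors, grab_frame, camera_info, close_job
import cv2,numpy as np
from scipy.spatial.transform import Rotation as Ro
def pix(name,uv,z,pose=None):
    c=camera_info(name)
    d=np.linalg.solve(np.array(c["mtx"]),[uv[0],uv[1],1.])
    if name=="wrist":
        p,q=pose; H=np.array(c["hand_eye"]); Rt=Ro.from_quat(q,scalar_first=True).as_matrix()
        o=Rt@H[:3,3]+p; d=Rt@H[:3,:3]@d
    else:
        R=np.array(c["R"]); o=-R.T@np.array(c["t"]); d=R.T@d
    return o+d*(z-o[2])/d[2]
def quat(yaw): # tool down, tool y axis along world direction yaw (mod pi)
    y=np.array([np.cos(yaw),np.sin(yaw),0]); z=np.array([0,0,-1.]); x=np.cross(y,z)
    return Ro.from_matrix(np.c_[x,y,z]).as_quat(scalar_first=True)
E
python3 - <<'E'
from h import *
a=pix("top",(112.6,217.4),.15);b=pix("top",(286.6,206.2),.15)
d=a-b; print("bar",a,b,(a+b)/2,np.linalg.norm(d),np.degrees(np.arctan2(d[1],d[0])))
print("hung",pix("top",(162,213),.166), "along",(pix("top",(162,213),.166)-(a+b)/2)@d/np.linalg.norm(d))
print("foot mid bot",pix("top",((753+100*0)/4+100,290/4+150),.01))
print("scene bar end",pix("scene",(355,217),.15),pix("scene",(455,112),.15))
m=pix("top",(456.6,194.4),.146);e=pix("top",(456.6+4,194.4-9.15),.146)-m
print("muffs",m,"x-axis deg",np.degrees(np.arctan2(e[1],e[0])))
c=camera_info("wrist"); print(np.round(c["hand_eye"],3).tolist(),np.round(c["mtx"],0).tolist())
s=sensors.get_state(); print(Ro.from_quat(s["eef_rot"],scalar_first=True).as_matrix().round(2).tolist())
for yw in (np.arctan2(e[1],e[0])+np.pi/2,np.arctan2(e[1],e[0])-np.pi/2):
  print(yw,[ctrl.ik(np.r_[m[:2],z],quat(yw)) for z in (.13,.35)])
  bd=np.arctan2(d[1],d[0])
for yw in (bd,bd+np.pi): print(yw,[ctrl.ik(np.r_[((a+b)/2-.06*d/.3)[:2],z],quat(yw)) for z in (.14,.33)])
E
```

```text
bar [0.54020051 0.3847307  0.15      ] [0.55914905 0.08876793 0.15      ] [0.54967478 0.23674932 0.15      ] 0.2965687295282017 93.66327012483185
hung [0.54409129 0.2953702  0.166     ] along 0.05885785560115498
foot mid bot [0.5592595  0.09508051 0.01      ]
scene bar end [0.56154866 0.09028555 0.15      ] [0.54381738 0.38492681 0.15      ]
muffs [ 0.58031934 -0.20293345  0.146     ] x-axis deg -25.607404201801167
[[0.0, -0.951, -0.309, 0.079], [1.0, 0.0, -0.0, 0.001], [0.0, -0.309, 0.951, -0.143], [0.0, 0.0, 0.0, 1.0]] [[367.0, 0.0, 320.0], [0.0, 367.0, 243.0], [0.0, 0.0, 1.0]]
[[0.97, 0.25, -0.0], [0.25, -0.97, 0.0], [0.0, -0.0, -1.0]]
1.1238628105844357 [array([ 0.80304261,  0.7108538 , -0.88311827,  1.65990746,  0.61224599,
        1.07019279,  0.8566821 ]), array([ 0.81334099,  0.53790037, -0.94613112,  1.30239404,  0.42944211,
        1.50960253,  1.0367921 ])]
-2.017729843005357 [array([ 0.39948902,  0.58120683, -0.16625677,  1.66544234,  0.11583433,
        0.90456673, -1.82937107]), array([ 0.4732702 ,  0.43197426, -0.29574927,  1.30725032,  0.12373602,
        1.42014317, -1.83306665])]
1.634732451863156 [array([ 0.32507863,  0.80688481, -1.2423237 ,  1.73850505,  0.81581649,
        1.2183865 ,  0.4952135 ]), array([ 0.32335866,  0.58267757, -1.22480297,  1.43582016,  0.54570451,
        1.49818102,  0.7508298 ])]
4.776325105452949 [array([ 0.06798175,  0.5917604 , -0.6740763 ,  1.74152555,  0.43778665,
        0.96369057, -2.28532973]), array([ 0.2655655 ,  0.52316988, -1.06530996,  1.4364442 ,  0.45618817,
        1.44675344, -2.30419143])]
```

Both cameras agree on the bar: middle about (0.551,0.237), length 297 against 300 mm, direction about 93.5°. The hung pair is at about +60 mm along it, which is also as stated. I'll go above the muffs and refine with the wrist camera.

Run:
```python
from h import *
yw=1.124
ctrl.movep([.56,-.21,.33],quat(yw))
s=sensors.get_state()
im=grab_frame("wrist"); np.save("pose.npy",np.r_[s["tcp_pos"],s["eef_rot"]])
cv2.imwrite("pics/w0.png",np.clip(im*1.0*1.8,0,255).astype(np.uint8)); print(s["time"],s["tcp_pos"],s["eef_rot"],quat(yw))
```

```text
2.1667 [ 0.55957403 -0.21135646  0.32961383] [-3.38717523e-04  2.22820094e-01  9.74859482e-01 -2.85373233e-04] [0.         0.22154462 0.97515024 0.        ]
```

View pics/w0.png

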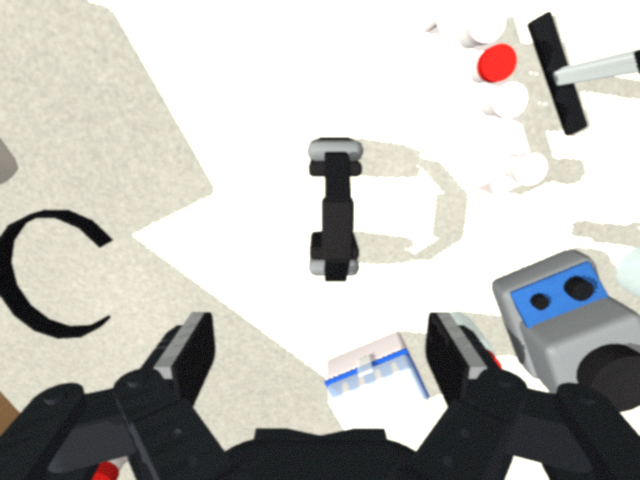

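The wrist view shows the pad with its far edge at (323..352,200), near edge around row 262, centre column about 338, and almost aligned with the tool. Now to convert these and check the pad size.

Run:
```python
from h import *
v=np.load("pose.npy");P=(v[:3],v[3:])
w=lambda u,v,z=.146:pix("wrist",(u,v),z,P)
A,B,C,D=w(323,200),w(352,200),w(354,262),w(322,262)
n=np.linalg.norm
print("width",n(A-B),n(C-D),"len",n(A-D)); f=(A+B)/2; r=(C+D)/2
print("far",f,"mid",(A+B+C+D)/4); e=r-f; print("dir",np.degrees(np.arctan2(e[1],e[0])))
u=w(338,140,.076)  # far cup outer top middle
print(u)
# sharp zoom
im=cv2.imread("pics/w0.png")[125:290,290:380]; im=np.clip(255*(im/255.)**.6,0,255).astype(np.uint8)
cv2.imwrite("pics/w0c.png",cv2.resize(im,None,fx=3.6,fy=3.6,interpolation=cv2.INTER_CUBIC))
```

```text
width 0.026102595237685836 0.030403518641606977 len 0.059635820934350735
far [ 0.55272766 -0.19177626  0.146     ] mid [ 0.57987724 -0.20411467  0.146     ]
dir -24.43991609330179
[ 0.50954081 -0.16769471  0.076     ]
```

View pics/w0c.png

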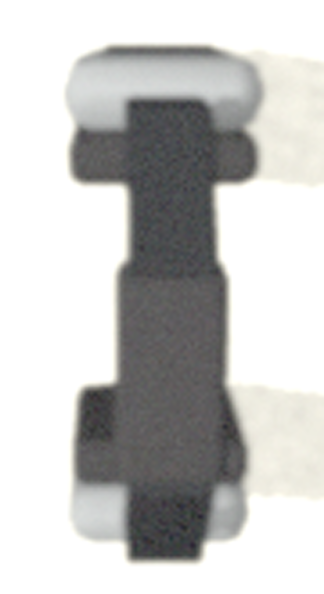

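The pad measures about 29 by 60 mm, which fits. Its centre is (0.5795,-0.2035) with axis -25.2°, and the top camera agrees. The fingertips must stay above the pad's underside, because the bar runs beneath it, so I'll grasp with the TCP at about z=0.132.

Run:
```python
from h import *
q=quat(np.radians(90-25.2)); p=np.array([.5795,-.2035,0])
def st(l):
    s=sensors.get_state(); print(l,round(s["time"],2),s["tcp_pos"].round(4),"F",np.round(s["contact_force"],1),"w",round(s["width"],4),"g",np.round(s["gripper_force"],1)); return s
ctrl.movep(p+[0,0,.20],q); ctrl.movel(p+[0,0,.132],max_speed=.1); st("at")
ctrl.close_gripper(50); st("closed")
ctrl.movel(p+[0,0,.16],max_speed=.06); ctrl.pause(.2); st("lift")
s=sensors.get_state()
cv2.imwrite("pics/sc1.png",np.clip(grab_frame("scene")[200:480,130:400]*1.8,0,255).astype(np.uint8))
```

```text
at 3.64 [ 0.58   -0.2034  0.1327] F [ 1.4 -0.  -0.2] w 0.0853 g 0.0
closed 4.2 [ 0.5799 -0.2033  0.1325] F [0.3 0.4 4.2] w 0.0288 g 50.5
lift 5.02 [ 0.5792 -0.2035  0.1596] F [ 0.3  0.7 -1.8] w 0.0285 g 49.9
```

View pics/sc1.png

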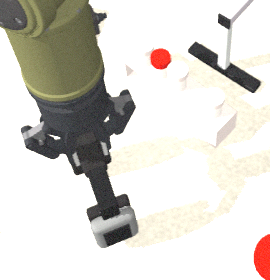

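The muffs are lifted and level, width 28.5 mm and load about 2 N. Now carry them over the bar and lower until contact or nearly so.

Run:
```python
from h import *
def st(l):
    s=sensors.get_state(); print(l,round(s["time"],2),s["tcp_pos"].round(4),"F",np.round(s["contact_force"],1),"w",round(s["width"],4)); return s
th=np.radians(93.5); d=np.array([np.cos(th),np.sin(th),0]); t=np.array([.551,.237,0])-.07*d; q=quat(th)
ctrl.movel([.5795,-.2035,.34],max_speed=.12)
ctrl.movel(t+[0,0,.34],frame=q,max_speed=.15) 
st("over")
ctrl.movel(t+[0,0,.20],max_speed=.08)
ctrl.pause(.2); st("low")
cv2.imwrite("pics/sc2.png",cv2.resize(np.clip(grab_frame("scene")[60:310,240:510]*1.8,0,255).astype(np.uint8),None,fx=2,fy=2))
```

```text
over 9.34 [0.5554 0.1665 0.3399] F [-0.3  0.3 -1.6] w 0.0285
low 11.44 [0.5553 0.1672 0.2002] F [-0.2  0.7 -2.2] w 0.0285
```

View pics/sc2.png

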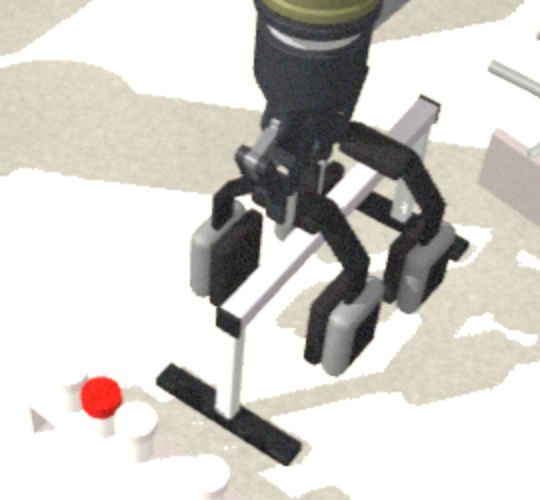

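The cups straddle the bar (the near end cap is at (232,318)), the pair is square to it, and it stays clear of the hung pair. Lower to contact, release and retreat.

Run:
```python
from h import *
def st(l):
    s=sensors.get_state(); print(l,round(s["time"],2),s["tcp_pos"].round(4),"F",np.round(s["contact_force"],1),"w",round(s["width"],4)); return s
th=np.radians(93.5); d=np.array([np.cos(th),np.sin(th),0]); t=np.array([.551,.237,0])-.07*d
ctrl.movel(t+[0,0,.160],max_speed=.06); f0=st("a")["contact_force"][2]
z=.158
while z>.149:
    ctrl.movel(t+[0,0,z],max_speed=.02)
    if sensors.get_state()["contact_force"][2]-f0>3: break
    z-=.001
st("contact")
ctrl.ungrasp(); st("open")
ctrl.movel(t+[0,0,.22],max_speed=.08); ctrl.movel(t+[-.15,-.15,.36],max_speed=.2); ctrl.pause(.3); st("away")
g=lambda n,r,c:cv2.resize(np.clip(grab_frame(n)[r,c]*1.8,0,255).astype(np.uint8),(400,400*(r.stop-r.start)//(c.stop-c.start)))
a=g("scene",slice(80,320),slice(260,500)); b=g("top",slice(100,340),slice(90,330))
cv2.imwrite("pics/fin.png",np.hstack([a,b]))
```

```text
a 12.31 [0.5554 0.1674 0.1602] F [ 0.2  0.5 -1.2] w 0.0287
contact 14.06 [0.5554 0.1672 0.1524] F [-1.3 -0.9  4.4] w 0.0283
open 14.65 [0.5553 0.1671 0.152 ] F [ 0.2 -0.1  0.1] w 0.085
away 17.37 [0.4053 0.0175 0.3598] F [ 0.3 -0.3 -0.7] w 0.0856
```

View pics/fin.png

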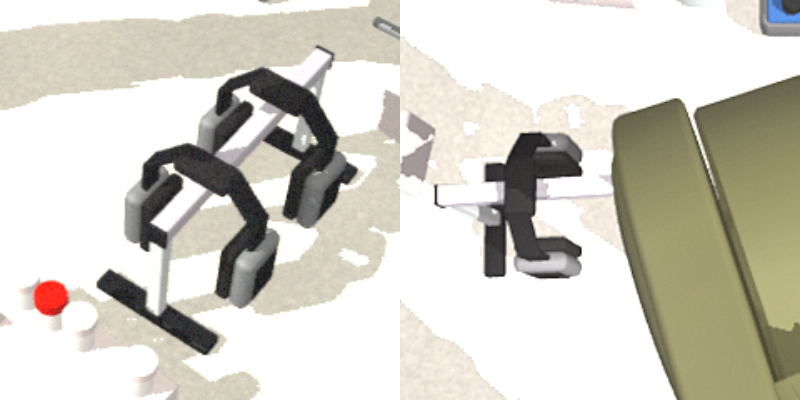

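The left half shows the pair hanging level on the free half, with its pad at about (207,168) in the crop, or scene pixel (384,181). The hung pair hasn't moved and there's a clear gap between the two. I'll do one numeric check, then hand in.

Run:
```python
from h import *
p=pix("scene",(384,181),.166); print(p)
if np.hypot(p[0]-.555,p[1]-.167)<.025: print(close_job())
```

```text
[0.55757239 0.16459231 0.166     ]
the job is handed in; nothing more can be done
None
```

The ear defenders are hanging level and square on the bar's free half, about 70 mm from mid-bar and clear of the other pair, which did not move; the job was handed in at about 17 s, and no verdict came back.

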